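# Fetch the small gift box from a crowded craft caddy

## Robot

A 6-joint arm with a two-finger parallel gripper is mounted at the origin on the work surface. World frame = base frame: x ahead of the robot, y to its left, z up, the work surface at z = 0. Lengths are in m, angles in degrees, forces in N, time in s.
With the tool pointing down it reaches from about 0.3 to 0.775 m from the base axis. Payload 14.6 kg.
Tool frame: the origin (TCP) lies on the centre line of the jaws, within the pads' length; the fingertips stand 8 mm ahead of it and the grasp point (between the pads) lies 11 mm behind it; z points along the fingers, y is the direction in which the jaws open and shut (so a half turn about z gives the same grasp; the last joint's range is limited). The gripper opens to 94 mm and grips with 3 to 60 N. Pads are 16 mm wide; open, the fingers measure 119 mm over their backs; the gripper's body (75 mm by 177 mm) begins 78 mm behind the grasp point.
Start: joints at [-77.269, 17.183, 87.147, -0, 75.671, -3.816], TCP at [0.157, -0.527, 0.213] pointing down, gripper open.
Joint ranges: [-173.82, 173.82], [-45.26, 126.66], [13.44, 144.39], [-59.66, 239.66], [0, 175.72], [-146.38, 146.38]. Speed limits (degrees/s): [127.2, 127.2, 147.25, 180, 180, 180].

## Interface

Orientations are given as [roll, pitch, yaw] about the fixed x, y, z axes, in that order (R = Rz(yaw) Ry(pitch) Rx(roll)).
In Python, from plant import bot gives the robot as it stands. The module is installed in compiled form; this text tells all that it offers.
- The arm moves only by the tool apply_moves, never from a script. Its argument "steps" is a list of rows, each a list of 3 entries, a list of its own where there are three numbers: the shift along the world's x, y, z in mm, then the turn, a rotation vector about the world's x, y, z in degrees, then the finger opening in mm, from 0 to 94. In form: [[[tx, ty, tz], [rx, ry, rz], gripper], ...]. A call has 1 to 10 rows; each row is the pose to reach, as a shift and turn from the pose commanded when the call began; what a row does not reach only later rows make up. A row lasts 1/12 s, in which the tool goes at most 41.7 mm and 7.16 degrees, less where a joint would pass 70% of its speed; a pose out of reach is approached as far as the arm can. A call with a gripper value outside its range is refused whole. The fingers move at their own pace and stop on an object; the grip force is fixed at half the most. Time passes only in rows, so rows that repeat a pose let the fingers close. It gives the time, the measured TCP pose, the force and the opening at its end, in the units of the state.
- bot.observe(): the state, without advancing time (a new reading comes with each control period).
- bot.grab_frame(name): name is "scene" or "top" or "wrist"; returns (picture, depth): 384x512x3 uint8, red, green, blue; 384x512 float32, m along the optical axis (not along the pixel's ray), 0 where there is no reading.
- bot.camera_params(name): a dict with "mtx" (3x3 intrinsics, pixels), "view" (4x4, takes a point from world to camera coordinates); the wrist camera has in their place "tool_from_camera" (4x4, takes a point from camera to tool coordinates, whose origin is the TCP and whose axes are the flange's). Camera axes: x right, y down, z forward; pixel columns grow to the right and rows downward; lengths in m; the calibration is good to about 2 mm. A picture is of the moment at which its call begins: read the wrist's pose just before it. camera_params takes no time and is no camera call.
- bot.close_job(): hands the job in, once; it reports no verdict.
The state is a dict: "clock": time; "qpos": joint angles; "joint_vel": joint speeds; "joint_efforts": joint torques, N m; "position": TCP position; "orientation": TCP orientation; "ft_force": force on the tool from outside, world axes, zero at the start; "torque": the same for the moment, N m; "gripper_width": finger opening in m.
Only numpy, scipy, OpenCV 4.12 (cv2) and the standard library are available. Lean on these libraries where they do the work, as an engineer would, in place of code of your own. Each camera call takes 0.05 s, during which the arm holds its last target.

## Task

Three tall containers hem in the small cardboard gift box in the dark wooden caddy: first move all three, so that they stand together in the empty plywood tray, then lift the box out and set it in the middle of the cork pad. After that put each of the three containers back in the caddy on the very spot where it stood before. Set everything down gently and upright, and leave the mug, the tape roll and the wooden spool alone.

Things in the scene. Friction and masses are not known exactly. Their poses are not given: they have to be found in the camera images.
- giftbox: The wanted thing: small closed cardboard box with a pale paper band crossed over it, 44 (its x) by 60 (its y) by 40 mm high, 0.1 kg. Origin: centre of its underside; z up. It stands in the caddy at the middle of the far side, its far face about 8 mm from the far wall, with a container about 9 mm away on its left, its right and its near side; once these are gone it can be gripped from above across its 60 mm.
- jar: Round glass jar of 58 mm diameter, its lower part filled with brass-coloured beads and greyish glass above, sloping shoulder from 70 to 82 mm height, closed by a tall cork of 30 mm diameter from 82 to 120 mm (its top). 0.24 kg (may vary). Carried by the cork, which is firmly fixed. Origin: centre of its underside; z up.
- bottle: Round white plastic glue bottle of 56 mm diameter with a paper label, shoulder sloping from 80 to 100 mm height, topped by a black cap of 26 mm diameter from 100 to 140 mm (its top): the tallest of the three. 0.2 kg (may vary). Carried by the cap, which is firmly fixed. Origin: centre of its underside; z up.
- tin: Square steel tin, 52 by 52 mm, lid top at 82 mm height, with a round pale wooden knob of 28 mm diameter from 82 to 124 mm (its top). 0.22 kg (may vary). Carried by the knob, which is firmly fixed. Origin: centre of its underside; z up, x and y along its sides.
- caddy: Fixed dark wooden open box, 142 (its x) by 232 (its y) by 36 mm high, walls and floor 6 mm thick, so its inner floor is 6 mm above the table. Origin: centre of its underside; x points to its far side. Jar, bottle and tin stand in it on three spots, near (-26, 0), (35, 68) and (35, -68) mm in its frame, in any arrangement; the gift box near (35, 0) mm.
- tray: The side area: fixed shallow plywood tray, empty at the start, 262 (its x) by 102 (its y) by 22 mm high, walls and floor 6 mm thick (inner floor 6 mm above the table). Origin: centre of its underside. It has room for the three containers in a row along its x, 80 mm apart. Left or right of the caddy.
- pad: Fixed flat cork pad, 100 by 110 mm and 4 mm thick, on the other side of the caddy from the tray. Origin: centre of its underside. The gift box belongs in its middle, any way round.
- mug: White mug with a handle, 76 mm diameter, 80 mm high, beyond the caddy to the left; to be left alone. Origin: centre of its underside.
- tape: Roll of pale paper tape lying flat, 90 mm diameter, 25 mm high, beyond the caddy to the right; to be left alone. Origin: centre of its underside.
- spool: Empty wooden spool standing on end, 60 mm diameter, 50 mm high, beyond the caddy; to be left alone. Origin: centre of its underside.
Not all that is in view belongs to the job. Leave any red look-alike of the giftbox alone.

How it is judged (in metres and radians):
On the way, in this order (a step that is already met when the one before it is completed fails the run):
1. jar, bottle and tin all stand in the tray, released (x of jar in the frame of tray between -0.105 and 0.105 m and y of jar in the frame of tray between -0.03 and 0.03 m and z of each of jar, bottle, tin in the frame of tray below 0.012 m and angle between each of jar, bottle, tin's own z axis and vertical below 0.1 rad and linear speed of each of jar, bottle, tin below 0.02 m/s and contact force between the fingers and jar below 0.1 N and x of bottle in the frame of tray between -0.105 and 0.105 m and y of bottle in the frame of tray between -0.03 and 0.03 m and contact force between the fingers and bottle below 0.1 N and x of tin in the frame of tray between -0.105 and 0.105 m and y of tin in the frame of tray between -0.03 and 0.03 m and contact force between the fingers and tin below 0.1 N), for 0.2 s.
2. the gift box stands on the middle of the cork pad, released (horizontal distance between giftbox and pad below 0.015 m and z of giftbox in the frame of pad below 0.009 m and angle between giftbox's own z axis and vertical below 0.1 rad and linear speed of giftbox below 0.02 m/s and contact force between the fingers and giftbox below 0.1 N), for 0.2 s.
At the end, for the whole second after the job is handed in: The gift box stands upright on the pad with its centre within 15 mm of the pad's centre; jar, bottle and tin each stand upright in the caddy within 15 mm of where they stood at the start; all are released and at rest (all of step 2 and distance of each of jar, bottle, tin from where it was at the start of the episode below 0.015 m and angle between each of jar, bottle, tin's own z axis and vertical below 0.1 rad and linear speed of each of jar, bottle, tin below 0.02 m/s and contact force between the fingers and jar below 0.1 N and contact force between the fingers and bottle below 0.1 N and contact force between the fingers and tin below 0.1 N); the robot touches nothing.
It fails at once if the mug, the tape roll or the spool was moved more than 20 mm (distance of any of mug, tape, spool from where it was at the start of the episode above 0.02 m).
It fails at once if the jar, the bottle, the tin or the gift box was knocked over (angle between any of jar, bottle, tin, giftbox's own z axis and vertical above 0.7 rad).
It fails at once if the jar, the bottle, the tin or the gift box was dropped from more than about 25 mm, or thrown ((linear speed of jar above 0.7 m/s and contact force between the fingers and jar below 0.05 N) or (linear speed of bottle above 0.7 m/s and contact force between the fingers and bottle below 0.05 N) or (linear speed of tin above 0.7 m/s and contact force between the fingers and tin below 0.05 N) or (linear speed of giftbox above 0.7 m/s and contact force between the fingers and giftbox below 0.05 N)).
It also fails if it takes over 144 s, if anything falls off the work surface, if the arm or the gripper's body presses on something with over 40 N, if the wrist force passes 120 N, or if a joint passes its speed limit or range.

## Working session

There is one attempt and no reset: what is moved stays moved. The work goes in short steps, Python scripts to look and compute and a tool call to move; the robot and the scene stay as the last step left them, time stands still between calls to the robot, and variables do not carry over. Pictures are saved under pics/ and viewed, and the job is handed in when it is done.

Besides the shell and the picture viewer there is one more tool, called as name(argument=value, ...) on one line, values as JSON. apply_moves: Moves the arm, as the interface text tells. Its arguments: {"type":"object","properties":{"steps":{"type":"array","items":{"type":"array"}}},"required":["steps"]}

```bash
mkdir -p pics; cat > h.py <<'E'
import numpy as np, cv2
from plant import bot
def snap(n,fn):
    p,d=bot.grab_frame(n); cv2.imwrite('pics/'+fn+'.png',p[:,:,::-1]); np.save('pics/'+fn+'.npy',d); return p,d
def world(n,u,v,d):
    c=bot.camera_params(n);K=np.array(c['mtx']);V=np.array(c['view'])
    p=np.array([(u-K[0,2])/K[0,0]*d,(v-K[1,2])/K[1,1]*d,d,1]); return (np.linalg.inv(V)@p)[:3]
def ray(n,u,v,z):
    c=bot.camera_params(n);K=np.array(c['mtx']);W=np.linalg.inv(np.array(c['view']))
    r=W[:3,:3]@np.array([(u-K[0,2])/K[0,0],(v-K[1,2])/K[1,1],1]); o=W[:3,3]; return o+r*(z-o[2])/r[2]
E
python3 - <<'E'
from h import *
print(bot.observe())
for n in('top','scene'):
    snap(n,n+'0'); c=bot.camera_params(n); print(n,np.round(c['mtx'],1).tolist(),np.round(np.linalg.inv(c['view']),3).tolist())
E
```

```text
{'clock': 0.0, 'qpos': array([-7.72684677e+01,  1.72174608e+01,  8.71800573e+01,  4.86772684e-04,
        7.56717343e+01, -3.81508621e+00]), 'joint_vel': array([-0.08250097, -0.07709162, -0.08027787, -0.03885177,  0.1329645 ,
       -0.05441515]), 'joint_efforts': array([-8.33389549e-04, -5.31804299e+01, -3.52742743e+01,  7.08388863e-02,
        2.43695697e-02, -7.44516274e-05]), 'position': array([ 0.15658708, -0.52696871,  0.21287059]), 'orientation': array([-1.79930932e+02, -5.07825767e-03,  1.65464947e+01]), 'ft_force': array([0.135761  , 0.46846254, 0.47110444]), 'torque': array([ 0.00816072, -0.02022524, -0.05909774]), 'gripper_width': 0.09400814621850037}
top [[412.1, 0.0, 249.8], [0.0, 412.1, 193.6], [0.0, 0.0, 1.0]] [[-0.011, -0.99, 0.139, 0.453], [-1.0, 0.009, -0.013, 0.001], [0.012, -0.139, -0.99, 0.942], [0.0, 0.0, 0.0, 1.0]]
scene [[400.0, 0.0, 254.4], [0.0, 400.0, 190.0], [0.0, 0.0, 1.0]] [[-0.759, 0.358, -0.543, 1.167], [0.651, 0.418, -0.634, 0.669], [0.0, -0.835, -0.551, 0.611], [0.0, 0.0, 0.0, 1.0]]
```

View pics/top0.png

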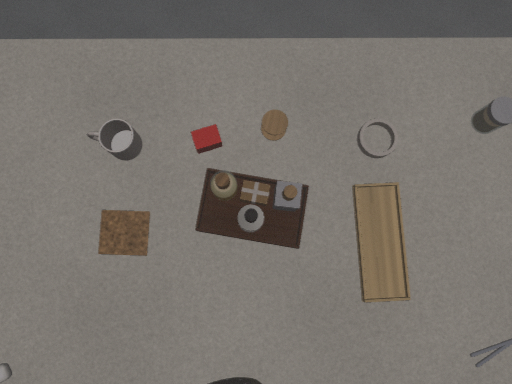

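View pics/scene0.png

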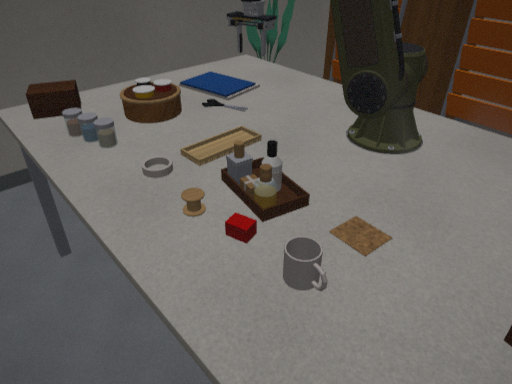

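The top view shows the caddy with the jar at left (222,183), the tin at right (290,192), the bottle near (251,217) and the box at (256,192). The tray is at right (381,242) and the pad at left (125,232). I'll enlarge these.

```bash
python3 - <<'E'
import cv2
a=cv2.imread('pics/top0.png')
b=cv2.convertScaleAbs(a,alpha=1.8)
cv2.imwrite('pics/c1.png',cv2.resize(b[160:255,190:315],None,fx=6,fy=6,interpolation=cv2.INTER_CUBIC))
cv2.imwrite('pics/c2.png',cv2.resize(b[175:310,340:420],None,fx=4,fy=4,interpolation=cv2.INTER_CUBIC))
cv2.imwrite('pics/c3.png',cv2.resize(b[200:265,90:160],None,fx=6,fy=6,interpolation=cv2.INTER_CUBIC))
E
```

```text
(no output)
```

View pics/c1.png

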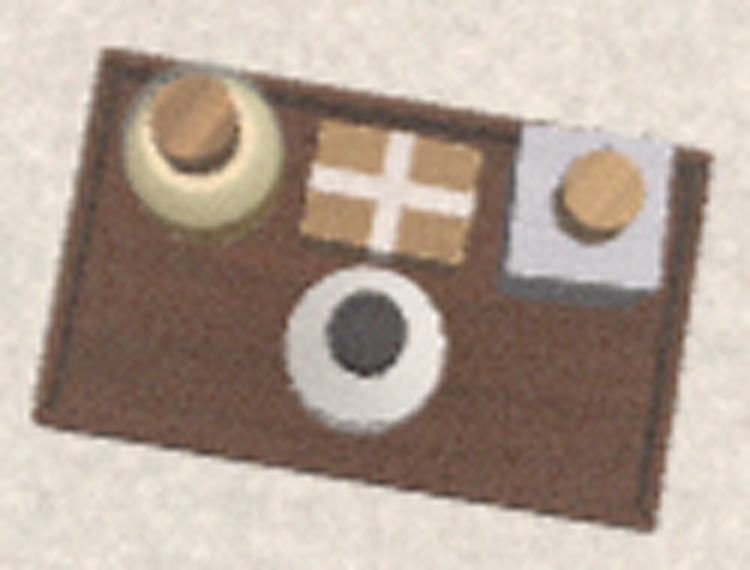

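View pics/c2.png

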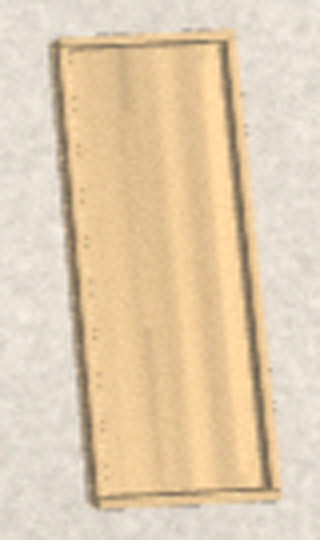

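View pics/c3.png

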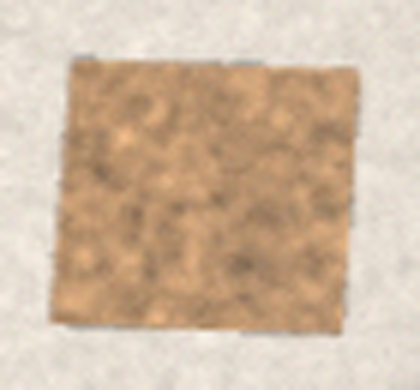

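```bash
python3 - <<'E'
from h import *
d=np.load('pics/top0.npy')
def P(x,y,u0,v0,s,z,lab,dep=True):
    u=u0+(x+.5)/s-.5; v=v0+(y+.5)/s-.5
    p=ray('top',u,v,z); dd=d[int(round(v)),int(round(u))]
    print(lab,np.round(p*1000,1),'depth->',np.round(world('top',u,v,dd)*1000,1) if dd>0 else None); return p
c=[P(x,y,190,160,6,.036,'caddy') for x,y in((105,48),(712,153),(655,530),(35,422))]
m=np.mean(c,0);print('c',m, [np.linalg.norm(c[i]-c[(i+1)%4]) for i in range(4)])
f=(c[0]-c[3]+c[1]-c[2]);print('yaw',np.degrees(np.arctan2(f[1],f[0])))
th=np.arctan2(f[1],f[0]);l=(c[0]-c[1]+c[3]-c[2]);print('yaw2',np.degrees(np.arctan2(-l[0],l[1])))
def loc(p):
    e=p[:2]-m[:2];t=th;print('  local',np.round(1000*np.array([np.cos(t)*e[0]+np.sin(t)*e[1],-np.sin(t)*e[0]+np.cos(t)*e[1]]),1))
loc(P(195,122,190,160,6,.126,'jar'));loc(P(368,328,190,160,6,.146,'bottle'));loc(P(602,192,190,160,6,.130,'tin'))
g=[P(x,y,190,160,6,.046,'box') for x,y in((318,118),(483,150),(465,265),(300,235))];loc(np.mean(g,0));print(np.mean(g,0),[np.linalg.norm(g[i]-g[(i+1)%4]) for i in range(4)])
for L,cs,a in(('tray',((53,38),(237,30),(279,494),(92,503)),(340,175,4,.022)),('pad',((72,60),(358,68),(342,333),(52,323)),(90,200,6,.004))):
    c=[P(x,y,*a,L) for x,y in cs];print(L,np.mean(c,0),[np.linalg.norm(c[i]-c[(i+1)%4]) for i in range(4)])
    f=(c[0]-c[3]+c[1]-c[2]);print('yaw',np.degrees(np.arctan2(f[1],f[0])))
E
```

```text
caddy [639.4  83.7  36. ] depth-> [639.4  83.8  35.8]
caddy [ 597.8 -141.7   36. ] depth-> [ 603.3 -147.1    1.8]
caddy [ 459.2 -116.7   36. ] depth-> [ 459.4 -121.5   -0.6]
caddy [500.6 108.7  36. ] depth-> [502.5 112.9   0.7]
c [ 0.54924798 -0.01650381  0.036     ] [np.float64(0.22923801724148918), np.float64(0.14087372206830548), np.float64(0.22920482128461123), np.float64(0.14103264463204782)]
yaw -10.202673200027593
yaw2 -10.428228639626038
jar [595.4  45.4 126. ] depth-> [595.   45.2 128.2]
  local [34.5 69.1]
bottle [524.  -11.4 146. ] depth-> [524.  -11.4 145.7]
  local [-25.8   0.5]
tin [570.  -89.9 130. ] depth-> [569.9 -89.9 130.3]
  local [ 33.4 -68.6]
box [610.5   4.5  46. ] depth-> [618.2   4.7   2.1]
box [598.1 -55.9  46. ] depth-> [604.8 -58.6   4.3]
box [555.6 -48.6  46. ] depth-> [560.5 -51.    3.7]
box [567.2  11.5  46. ] depth-> [567.6  11.5  42.8]
  local [34.1  0.4]
[ 0.58284837 -0.02214869  0.046     ] [np.float64(0.06173604098563195), np.float64(0.04304860229563739), np.float64(0.06118853782158929), np.float64(0.04383473739669698)]
tray [ 601.4 -245.4   22. ] depth-> [ 605.8 -252.7   -5.3]
tray [ 605.1 -350.4   22. ] depth-> [ 609.  -359.3   -1.3]
tray [ 348.  -357.8   22. ] depth-> [ 347.7 -358.8   19.5]
tray [ 344.4 -255.    22. ] depth-> [ 343.2 -257.8   11.9]
tray [ 0.47471834 -0.30214056  0.022     ] [np.float64(0.10512317958691196), np.float64(0.2572383137891976), np.float64(0.10281315444965274), np.float64(0.25718202139328017)]
yaw 1.8974068974963019
pad [550.5 326.    4. ] depth-> [550.5 325.8   4.7]
pad [546.5 217.8   4. ] depth-> [547.  218.9  -0.7]
pad [447.  221.5   4. ] depth-> [ 4.470e+02  2.225e+02 -3.000e-01]
pad [451.9 329.6   4. ] depth-> [451.9 329.5   4.3]
pad [0.49898484 0.2737385  0.004     ] [np.float64(0.10829866249238586), np.float64(0.09953031933900819), np.float64(0.1082485226291239), np.float64(0.09874119026914764)]
yaw -2.084587917447473
```

The fitted sizes match those given to within about 3 mm, and the local positions are within 2 mm of nominal. Plan: bottle to (395,-305), tin to (475,-302), jar to (555,-299), keeping tool yaw at about -10.3° throughout. Now I'll go over the bottle.

apply_moves(steps=[[[367, 516, 0], [0, 0, -26.8], 60], [[367, 516, 0], [0, 0, -26.8], 60], [[367, 516, 0], [0, 0, -26.8], 60], [[367, 516, 0], [0, 0, -26.8], 60], [[367, 516, 0], [0, 0, -26.8], 60], [[367, 516, 0], [0, 0, -26.8], 60], [[367, 516, 0], [0, 0, -26.8], 60], [[367, 516, 0], [0, 0, -26.8], 60], [[367, 516, 0], [0, 0, -26.8], 60], [[367, 516, 0], [0, 0, -26.8], 60]])

```text
clock: 0.93
position: [0.3963, -0.1894, 0.2135]
orientation: [180.0, -0.0, -10.3]
ft_force: [0.6, -1.4, 1.0]
gripper_width: 0.0596
```

apply_moves(steps=[[[125, 176, 0], [0, 0, 0], 60], [[125, 176, 0], [0, 0, 0], 60], [[125, 176, 0], [0, 0, 0], 60], [[125, 176, 0], [0, 0, 0], 60], [[125, 176, 0], [0, 0, 0], 60], [[125, 176, 0], [0, 0, 0], 60], [[125, 176, 0], [0, 0, 0], 60], [[125, 176, 0], [0, 0, 0], 60]])

```text
clock: 1.6
position: [0.5202, -0.0156, 0.213]
orientation: [180.0, 0.1, -10.2]
ft_force: [0.4, 0.0, 0.1]
gripper_width: 0.0598
```

```bash
python3 - <<'E'
from h import *
o=bot.observe();print(o['position'],o['orientation'],o['qpos'])
snap('wrist','w0');snap('top','top1')
print({k:np.round(v,3).tolist() for k,v in bot.camera_params('wrist').items()})
E
```

```text
[ 0.52018734 -0.01559364  0.21299416] [ 1.79981793e+02  6.17611748e-02 -1.02098452e+01] [-5.74309798e+00  1.34674713e+01  9.19105445e+01 -1.38327863e-02
  7.46849761e+01  9.44703984e+01]
{'mtx': [[270.434, 0.0, 257.551], [0.0, 270.434, 188.798], [0.0, 0.0, 1.0]], 'tool_from_camera': [[0.0, -0.968, -0.252, 0.073], [1.0, -0.0, 0.001, 0.0], [-0.001, -0.252, 0.968, -0.172], [0.0, 0.0, 0.0, 1.0]]}
```

View pics/w0.png

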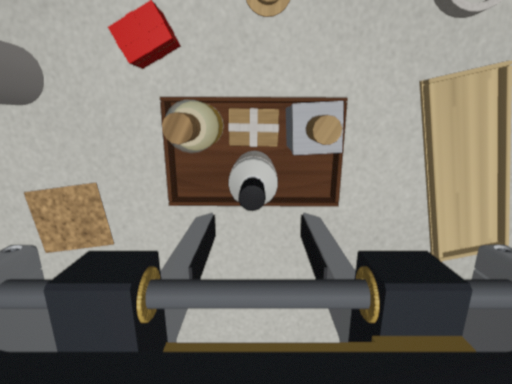

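```bash
cat >> h.py <<'E'
from scipy.spatial.transform import Rotation as Ro
def wray(u,v,z,pos,ori):
    c=bot.camera_params('wrist');K=np.array(c['mtx']);T=np.array(c['tool_from_camera'])
    R=Ro.from_euler('xyz',ori,degrees=True).as_matrix()
    o=R@T[:3,3]+pos; r=R@T[:3,:3]@np.array([(u-K[0,2])/K[0,0],(v-K[1,2])/K[1,1],1]); return o+r*(z-o[2])/r[2]
E
python3 - <<'E'
from h import *
a=cv2.imread('pics/w0.png'); cv2.imwrite('pics/c4.png',cv2.resize(a[90:220,150:360],None,fx=3.8,fy=3.8,interpolation=cv2.INTER_CUBIC))
E
```

```text
(no output)
```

View pics/c4.png

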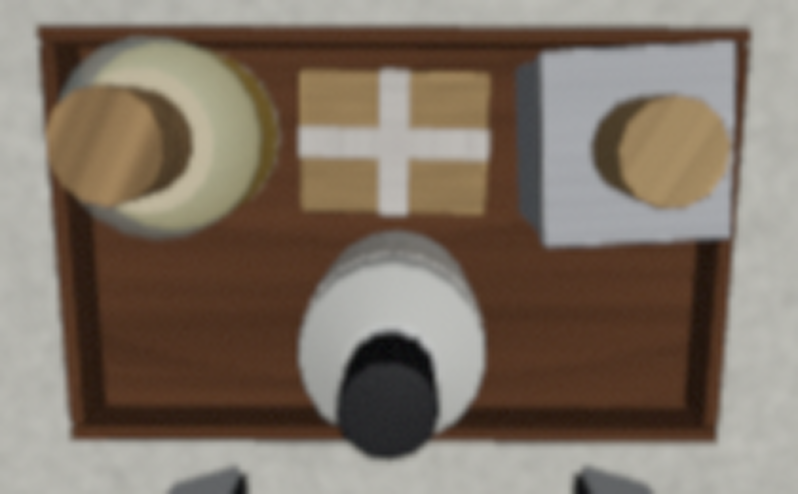

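```bash
python3 - <<'E'
from h import *
pos=np.array([.52018734,-.01559364,.21299416]);ori=[179.982,.062,-10.21]
for l,x,y,z in(('bottle',388,409,.146),('jar',106,146,.126),('tin',675,152,.130),('box',394,142,.046)):
    print(l,np.round(1000*wray(150+(x+.5)/3.8-.5,90+(y+.5)/3.8-.5,z,pos,ori),1))
E
```

```text
bottle [523.9 -11.5 146. ]
jar [596.6  45.8 126. ]
tin [570.7 -90.6 130. ]
box [582.8 -22.4  46. ]
```

Both cameras agree to about 1 mm. Descending on the bottle cap.

apply_moves(steps=[[[3.8, 4.1, 0], [0, 0, 0], 60], [[3.8, 4.1, -20], [0, 0, 0], 60], [[3.8, 4.1, -40], [0, 0, 0], 60], [[3.8, 4.1, -60], [0, 0, 0], 60], [[3.8, 4.1, -75], [0, 0, 0], 60], [[3.8, 4.1, -85], [0, 0, 0], 60], [[3.8, 4.1, -92], [0, 0, 0], 60], [[3.8, 4.1, -95], [0, 0, 0], 60], [[3.8, 4.1, -95], [0, 0, 0], 60], [[3.8, 4.1, -95], [0, 0, 0], 60]])

```text
clock: 2.53
position: [0.5248, -0.0114, 0.1192]
orientation: [-180.0, -0.1, -10.3]
ft_force: [-0.3, 0.8, 0.0]
gripper_width: 0.0601
```

apply_moves(steps=[[[0, 0, 0], [0, 0, 0], 0], [[0, 0, 0], [0, 0, 0], 0], [[0, 0, 0], [0, 0, 0], 0], [[0, 0, 0], [0, 0, 0], 0], [[0, 0, 0], [0, 0, 0], 0], [[0, 0, 0], [0, 0, 0], 0], [[0, 0, 0], [0, 0, 0], 0], [[0, 0, 0], [0, 0, 0], 0]])

```text
clock: 3.2
position: [0.5244, -0.0112, 0.1185]
orientation: [-180.0, -0.0, -10.3]
ft_force: [0.5, 0.0, 1.1]
gripper_width: 0.0256
```

apply_moves(steps=[[[0, 0, 10], [0, 0, 0], 0], [[0, 0, 30], [0, 0, 0], 0], [[0, 0, 55], [0, 0, 0], 0], [[0, 0, 80], [0, 0, 0], 0], [[-10, -20, 85], [0, 0, 0], 0], [[-22, -50, 85], [0, 0, 0], 0], [[-36, -82, 85], [0, 0, 0], 0], [[-50, -114, 85], [0, 0, 0], 0], [[-64, -146, 85], [0, 0, 0], 0], [[-78, -178, 85], [0, 0, 0], 0]])

```text
clock: 4.03
position: [0.4454, -0.1905, 0.2042]
orientation: [180.0, -0.0, -10.2]
ft_force: [0.8, -0.2, -1.6]
gripper_width: 0.0251
```

apply_moves(steps=[[[-14, -32, 0], [0, 0, 0], 0], [[-28, -64, 0], [0, 0, 0], 0], [[-40, -90, 0], [0, 0, 0], 0], [[-48, -108, 0], [0, 0, 0], 0], [[-51, -116, 0], [0, 0, 0], 0], [[-51, -116, 0], [0, 0, 0], 0], [[-51, -116, 0], [0, 0, 0], 0]])

```text
clock: 4.62
position: [0.3956, -0.3048, 0.2037]
orientation: [-180.0, -0.0, -10.3]
ft_force: [0.4, 0.4, -0.9]
gripper_width: 0.0257
```

apply_moves(steps=[[[0, 0, -20], [0, 0, 0], 0], [[0, 0, -40], [0, 0, 0], 0], [[0, 0, -60], [0, 0, 0], 0], [[0, 0, -72], [0, 0, 0], 0], [[0, 0, -79], [0, 0, 0], 0], [[0, 0, -82], [0, 0, 0], 0], [[0, 0, -84], [0, 0, 0], 0], [[0, 0, -84.5], [0, 0, 0], 0], [[0, 0, -84.5], [0, 0, 0], 0], [[0, 0, -84.5], [0, 0, 0], 0]])

```text
clock: 5.45
position: [0.3957, -0.3054, 0.1196]
orientation: [180.0, -0.1, -10.2]
ft_force: [-0.3, -0.2, -1.9]
gripper_width: 0.0253
```

apply_moves(steps=[[[0, 0, 0], [0, 0, 0], 60], [[0, 0, 0], [0, 0, 0], 60], [[0, 0, 0], [0, 0, 0], 60], [[0, 0, 0], [0, 0, 0], 60], [[0, 0, 0], [0, 0, 0], 60], [[0, 0, 20], [0, 0, 0], 60], [[0, 0, 45], [0, 0, 0], 60], [[0, 0, 75], [0, 0, 0], 60], [[0, 0, 100], [0, 0, 0], 60], [[0, 0, 100], [0, 0, 0], 60]])

```text
clock: 6.28
position: [0.3966, -0.3063, 0.2239]
orientation: [179.8, -0.4, -10.3]
ft_force: [-0.2, -1.4, 0.9]
gripper_width: 0.0601
```

```bash
python3 - <<'E'
from h import *
o=bot.observe();print(o['position'],o['orientation'])
snap('top','top2')
a=cv2.imread('pics/top2.png');cv2.imwrite('pics/c5.png',cv2.resize(cv2.convertScaleAbs(a[150:330,190:450],alpha=1.8),None,fx=3,fy=3,interpolation=cv2.INTER_CUBIC))
E
```

```text
[ 0.39662274 -0.30629814  0.22390263] [179.77945501  -0.3619668  -10.25209166]
```

View pics/c5.png

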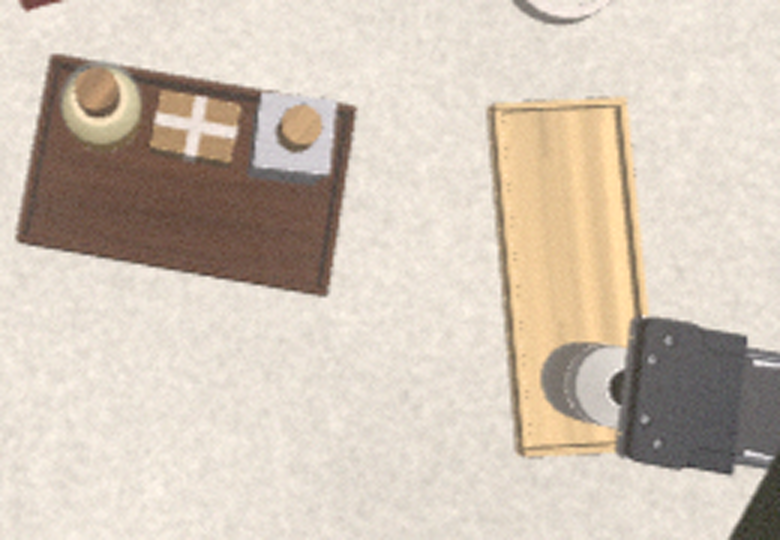

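The bottle stands in the tray. Next the tin.

apply_moves(steps=[[[25, 31, 0], [0, 0, 0], 60], [[50, 62, 0], [0, 0, 0], 60], [[75, 92, 0], [0, 0, 0], 60], [[100, 123, 0], [0, 0, 0], 60], [[125, 154, 0], [0, 0, 0], 60], [[150, 184, 0], [0, 0, 0], 60], [[168, 206, 0], [0, 0, 0], 60], [[175, 215, 0], [0, 0, 0], 60], [[175, 215, 0], [0, 0, 0], 60], [[175, 215, 0], [0, 0, 0], 60]])

```text
clock: 7.17
position: [0.5699, -0.0906, 0.218]
orientation: [180.0, 0.1, -10.2]
ft_force: [1.2, -1.1, -0.4]
gripper_width: 0.0602
```

Tin TCP height is 101, so I go down 117.

apply_moves(steps=[[[0.5, 0.3, -25], [0, 0, 0], 60], [[0.5, 0.3, -50], [0, 0, 0], 60], [[0.5, 0.3, -75], [0, 0, 0], 60], [[0.5, 0.3, -95], [0, 0, 0], 60], [[0.5, 0.3, -107], [0, 0, 0], 60], [[0.5, 0.3, -114], [0, 0, 0], 60], [[0.5, 0.3, -117], [0, 0, 0], 60], [[0.5, 0.3, -117], [0, 0, 0], 60], [[0.5, 0.3, -117], [0, 0, 0], 60]])

```text
clock: 7.92
position: [0.5713, -0.0903, 0.103]
orientation: [180.0, -0.1, -10.3]
ft_force: [-0.5, -0.3, -0.5]
gripper_width: 0.0601
```

apply_moves(steps=[[[0, 0, 0], [0, 0, 0], 0], [[0, 0, 0], [0, 0, 0], 0], [[0, 0, 0], [0, 0, 0], 0], [[0, 0, 0], [0, 0, 0], 0], [[0, 0, 0], [0, 0, 0], 0], [[0, 0, 0], [0, 0, 0], 0], [[0, 0, 0], [0, 0, 0], 0], [[0, 0, 0], [0, 0, 0], 0]])

```text
clock: 8.58
position: [0.571, -0.0899, 0.1021]
orientation: [-180.0, -0.0, -10.3]
ft_force: [-0.7, 0.2, 1.2]
gripper_width: 0.0275
```

apply_moves(steps=[[[0, 0, 10], [0, 0, 0], 0], [[0, 0, 30], [0, 0, 0], 0], [[0, 0, 55], [0, 0, 0], 0], [[0, 0, 80], [0, 0, 0], 0], [[-7, -15, 85], [0, 0, 0], 0], [[-20, -45, 85], [0, 0, 0], 0], [[-35, -78, 85], [0, 0, 0], 0], [[-50, -111, 85], [0, 0, 0], 0], [[-65, -144, 85], [0, 0, 0], 0], [[-80, -177, 85], [0, 0, 0], 0]])

```text
clock: 9.42
position: [0.4898, -0.2683, 0.1875]
orientation: [180.0, 0.0, -10.2]
ft_force: [0.5, -0.8, -3.1]
gripper_width: 0.0274
```

apply_moves(steps=[[[-10, -23, 0], [0, 0, 0], 0], [[-15, -33, 0], [0, 0, 0], 0], [[-16, -35, 0], [0, 0, 0], 0], [[-16, -35, 0], [0, 0, 0], 0], [[-16, -35, -1], [0, 0, 0], 0], [[-16, -35, -10], [0, 0, 0], 0], [[-16, -35, -30], [0, 0, 0], 0], [[-16, -35, -50], [0, 0, 0], 0], [[-16, -35, -60], [0, 0, 0], 0], [[-16, -35, -60], [0, 0, 0], 0]])

```text
clock: 10.25
position: [0.4744, -0.3005, 0.1243]
orientation: [-179.9, 0.2, -10.2]
ft_force: [-0.1, 0.4, -2.4]
gripper_width: 0.0275
```

apply_moves(steps=[[[0, 0, -8], [0, 0, 0], 0], [[0, 0, -14], [0, 0, 0], 0], [[0, 0, -19], [0, 0, 0], 0], [[0, 0, -22], [0, 0, 0], 0], [[0, 0, -24], [0, 0, 0], 0], [[0, 0, -24.5], [0, 0, 0], 0], [[0, 0, -24.5], [0, 0, 0], 0], [[0, 0, -24.5], [0, 0, 0], 0]])

```text
clock: 10.92
position: [0.475, -0.3021, 0.1028]
orientation: [180.0, -0.0, -10.3]
ft_force: [-0.2, -1.1, -3.5]
gripper_width: 0.0279
```

apply_moves(steps=[[[0, 0, 0], [0, 0, 0], 60], [[0, 0, 0], [0, 0, 0], 60], [[0, 0, 0], [0, 0, 0], 60], [[0, 0, 0], [0, 0, 0], 60], [[0, 0, 0], [0, 0, 0], 60], [[0, 0, 20], [0, 0, 0], 60], [[0, 0, 45], [0, 0, 0], 60], [[0, 0, 75], [0, 0, 0], 60], [[0, 0, 100], [0, 0, 0], 60], [[0, 0, 100], [0, 0, 0], 60]])

```text
clock: 11.75
position: [0.4763, -0.3029, 0.2078]
orientation: [179.8, -0.4, -10.3]
ft_force: [-0.2, -0.9, 1.0]
gripper_width: 0.06
```

apply_moves(steps=[[[12, 35, 0], [0, 0, 0], 60], [[25, 72, 0], [0, 0, 0], 60], [[38, 110, 0], [0, 0, 0], 60], [[51, 147, 0], [0, 0, 0], 60], [[64, 184, 0], [0, 0, 0], 60], [[77, 221, 0], [0, 0, 0], 60], [[90, 258, 0], [0, 0, 0], 60], [[103, 295, 0], [0, 0, 0], 60], [[115, 330, 0], [0, 0, 0], 60], [[121, 347.6, 0], [0, 0, 0], 60]])

```text
clock: 12.58
position: [0.5964, 0.0494, 0.2018]
orientation: [-180.0, 0.0, -10.1]
ft_force: [-0.1, -0.2, -0.9]
gripper_width: 0.0598
```

apply_moves(steps=[[[0, 0, 0], [0, 0, 0], 60], [[0, 0, 0], [0, 0, 0], 60], [[0, 0, 0], [0, 0, 0], 60], [[0, 0, 0], [0, 0, 0], 60]])

```text
clock: 12.92
position: [0.5957, 0.0444, 0.2024]
orientation: [180.0, 0.0, -10.3]
ft_force: [0.5, -0.3, 0.7]
gripper_width: 0.06
```

Jar TCP height is 99.5, so I go down 103.

apply_moves(steps=[[[0.3, 1, -25], [0, 0, 0], 60], [[0.3, 1, -50], [0, 0, 0], 60], [[0.3, 1, -70], [0, 0, 0], 60], [[0.3, 1, -85], [0, 0, 0], 60], [[0.3, 1, -95], [0, 0, 0], 60], [[0.3, 1, -101], [0, 0, 0], 60], [[0.3, 1, -103], [0, 0, 0], 60], [[0.3, 1, -103], [0, 0, 0], 60], [[0.3, 1, -103], [0, 0, 0], 60]])

```text
clock: 13.67
position: [0.5966, 0.0465, 0.1004]
orientation: [-180.0, -0.1, -10.3]
ft_force: [-0.6, -0.6, 0.7]
gripper_width: 0.06
```

apply_moves(steps=[[[0, 0, 0], [0, 0, 0], 0], [[0, 0, 0], [0, 0, 0], 0], [[0, 0, 0], [0, 0, 0], 0], [[0, 0, 0], [0, 0, 0], 0], [[0, 0, 0], [0, 0, 0], 0], [[0, 0, 0], [0, 0, 0], 0], [[0, 0, 0], [0, 0, 0], 0], [[0, 0, 0], [0, 0, 0], 0]])

```text
clock: 14.33
position: [0.5963, 0.0467, 0.0996]
orientation: [-180.0, -0.0, -10.3]
ft_force: [-0.1, 0.4, 1.1]
gripper_width: 0.0298
```

apply_moves(steps=[[[0, 0, 10], [0, 0, 0], 0], [[0, 0, 30], [0, 0, 0], 0], [[0, 0, 55], [0, 0, 0], 0], [[0, 0, 80], [0, 0, 0], 0], [[-2, -15, 85], [0, 0, 0], 0], [[-5, -45, 85], [0, 0, 0], 0], [[-9, -80, 85], [0, 0, 0], 0], [[-13, -115, 85], [0, 0, 0], 0], [[-17, -150, 85], [0, 0, 0], 0], [[-21, -185, 85], [0, 0, 0], 0]])

```text
clock: 15.17
position: [0.5747, -0.1399, 0.1851]
orientation: [-180.0, -0.0, -10.2]
ft_force: [0.8, 0.6, -2.3]
gripper_width: 0.0295
```

apply_moves(steps=[[[-4, -35, 0], [0, 0, 0], 0], [[-8, -70, 0], [0, 0, 0], 0], [[-12, -105, 0], [0, 0, 0], 0], [[-16, -135, 0], [0, 0, 0], 0], [[-18, -153, 0], [0, 0, 0], 0], [[-20, -160, 0], [0, 0, 0], 0], [[-20, -160, 0], [0, 0, 0], 0], [[-20, -160, 0], [0, 0, 0], 0]])

```text
clock: 15.83
position: [0.5553, -0.2976, 0.1846]
orientation: [-180.0, 0.0, -10.3]
ft_force: [-0.6, 0.1, -2.0]
gripper_width: 0.0296
```

apply_moves(steps=[[[0, -1, -20], [0, 0, 0], 0], [[0, -1, -40], [0, 0, 0], 0], [[0, -1, -60], [0, 0, 0], 0], [[0, -1, -72], [0, 0, 0], 0], [[0, -1, -79], [0, 0, 0], 0], [[0, -1, -82], [0, 0, 0], 0], [[0, -1, -84], [0, 0, 0], 0], [[0, -1, -84.5], [0, 0, 0], 0], [[0, -1, -84.5], [0, 0, 0], 0], [[0, -1, -84.5], [0, 0, 0], 0]])

```text
clock: 16.67
position: [0.5555, -0.2995, 0.1008]
orientation: [180.0, -0.1, -10.3]
ft_force: [0.6, -0.4, -2.2]
gripper_width: 0.0295
```

apply_moves(steps=[[[0, 0, 0], [0, 0, 0], 60], [[0, 0, 0], [0, 0, 0], 60], [[0, 0, 0], [0, 0, 0], 60], [[0, 0, 0], [0, 0, 0], 60], [[0, 0, 0], [0, 0, 0], 60], [[0, 0, 20], [0, 0, 0], 60], [[0, 0, 45], [0, 0, 0], 60], [[0, 0, 75], [0, 0, 0], 60], [[0, 0, 100], [0, 0, 0], 60], [[0, 0, 100], [0, 0, 0], 60]])

```text
clock: 17.5
position: [0.5566, -0.3002, 0.2058]
orientation: [179.8, -0.4, -10.3]
ft_force: [0.4, 0.3, 0.7]
gripper_width: 0.0595
```

apply_moves(steps=[[[3, 35, 0], [0, 0, 0], 60], [[7, 72, 0], [0, 0, 0], 60], [[11, 110, 0], [0, 0, 0], 60], [[15, 147, 0], [0, 0, 0], 60], [[19, 184, 0], [0, 0, 0], 90], [[22, 221, 0], [0, 0, 0], 90], [[26, 257, 0], [0, 0, 0], 90], [[28, 277, 0], [0, 0, 0], 90], [[28, 277, 0], [0, 0, 0], 90], [[28, 277, 0], [0, 0, 0], 90]])

```text
clock: 18.33
position: [0.5831, -0.0217, 0.1995]
orientation: [180.0, 0.0, -10.1]
ft_force: [0.6, 0.1, -0.4]
gripper_width: 0.0901
```

```bash
python3 - <<'E'
from h import *
o=bot.observe();print(o['position'],o['orientation'])
snap('wrist','w1');snap('top','top3');snap('scene','s3')
E
```

```text
[ 0.58313093 -0.02165014  0.19953755] [ 1.79993690e+02  2.59215634e-02 -1.01477234e+01]
```

View pics/w1.png

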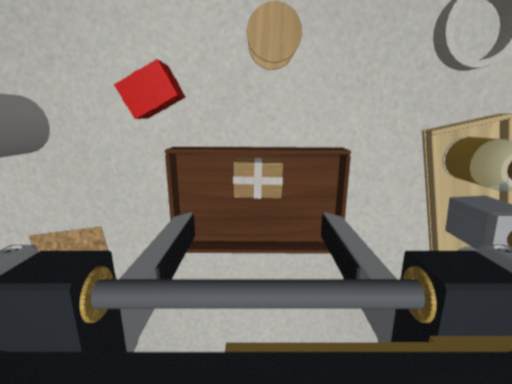

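View pics/top3.png

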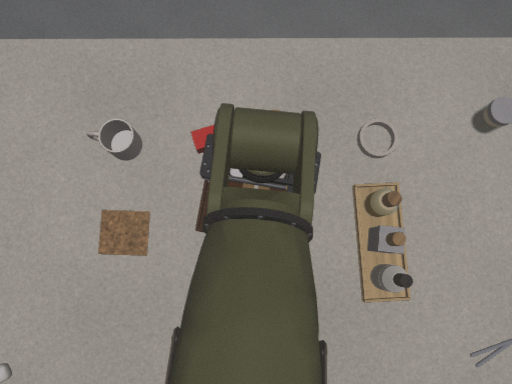

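View pics/s3.png

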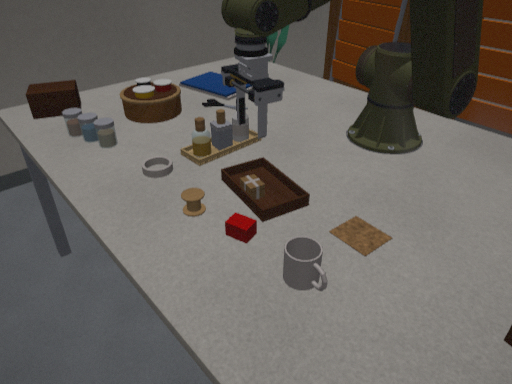

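All three containers stand in a row in the tray, and the box is clear at wrist pixel (258,180).

```bash
python3 - <<'E'
from h import *
pos=np.array([.58313,-.02165,.19954]);ori=[180,0.026,-10.15]
for u,v in((258,180.5),(234,163),(283,164),(282,199),(233,197)): print(np.round(1000*wray(u,v,.046,pos,ori),1))
# container bases in tray via top, tops
d=np.load('pics/top3.npy')
E
```

```text
[581.9 -22.7  46. ]
[608.5   2.1  46. ]
[596.8 -56.2  46. ]
[553.2 -48.2  46. ]
[566.6  11.8  46. ]
```

apply_moves(steps=[[[-0.5, -0.7, -25], [0, 0, -0.1], 90], [[-0.5, -0.7, -50], [0, 0, -0.1], 90], [[-0.5, -0.7, -75], [0, 0, -0.1], 90], [[-0.5, -0.7, -100], [0, 0, -0.1], 90], [[-0.5, -0.7, -125], [0, 0, -0.1], 90], [[-0.5, -0.7, -140], [0, 0, -0.1], 90], [[-0.5, -0.7, -150], [0, 0, -0.1], 90], [[-0.5, -0.7, -155], [0, 0, -0.1], 90], [[-0.5, -0.7, -155], [0, 0, -0.1], 90], [[-0.5, -0.7, -155], [0, 0, -0.1], 90]])

```text
clock: 19.32
position: [0.5832, -0.0234, 0.0458]
orientation: [-180.0, -0.1, -10.4]
ft_force: [-1.1, 0.8, -0.5]
gripper_width: 0.0906
```

apply_moves(steps=[[[0, 0.6, -8], [0, 0, 0], 90], [[0, 0.6, -15], [0, 0, 0], 90], [[0, 0.6, -20], [0, 0, 0], 90], [[0, 0.6, -24], [0, 0, 0], 90], [[0, 0.6, -25], [0, 0, 0], 90], [[0, 0.6, -25], [0, 0, 0], 90], [[0, 0.6, -25], [0, 0, 0], 90]])

```text
clock: 19.9
position: [0.5828, -0.0225, 0.0201]
orientation: [-180.0, -0.0, -10.4]
ft_force: [-1.5, 0.0, 0.2]
gripper_width: 0.09
```

apply_moves(steps=[[[0, 0, 0], [0, 0, 0], 40], [[0, 0, 0], [0, 0, 0], 40], [[0, 0, 0], [0, 0, 0], 40], [[0, 0, 0], [0, 0, 0], 40], [[0, 0, 0], [0, 0, 0], 40], [[0, 0, 0], [0, 0, 0], 40], [[0, 0, 0], [0, 0, 0], 40], [[0, 0, 0], [0, 0, 0], 40]])

```text
clock: 20.57
position: [0.5828, -0.0224, 0.0201]
orientation: [-180.0, -0.0, -10.4]
ft_force: [-0.4, -0.5, 2.0]
gripper_width: 0.0601
```

apply_moves(steps=[[[0, 0, 8], [0, 0, 0], 40], [[0, 0, 25], [0, 0, 0], 40], [[0, 0, 50], [0, 0, 0], 40], [[0, 0, 75], [0, 0, 0], 40], [[-4, 15, 80], [0, 0, 0], 40], [[-13, 45, 80], [0, 0, 0], 40], [[-23, 80, 80], [0, 0, 0], 40], [[-33, 115, 80], [0, 0, 0], 40], [[-43, 150, 80], [0, 0, 0], 40], [[-53, 185, 80], [0, 0, 0], 40]])

```text
clock: 21.4
position: [0.529, 0.164, 0.1006]
orientation: [-180.0, -0.0, -10.4]
ft_force: [1.5, -0.4, -0.1]
gripper_width: 0.0598
```

apply_moves(steps=[[[-10, 35, 0], [0, 0, 0], 40], [[-20, 70, 0], [0, 0, 0], 40], [[-26, 95, 0], [0, 0, 0], 40], [[-30, 108, 0], [0, 0, 0], 40], [[-30.5, 111, 0], [0, 0, 0], 40], [[-30.5, 111, 0], [0, 0, 0], 40], [[-30.5, 111, 0], [0, 0, 0], 40], [[-30.5, 111, 0], [0, 0, 0], 40]])

```text
clock: 22.07
position: [0.4997, 0.2722, 0.1]
orientation: [180.0, 0.0, -10.4]
ft_force: [-0.1, 0.0, -1.0]
gripper_width: 0.0595
```

apply_moves(steps=[[[0, 0, -20], [0, 0, 0], 40], [[0, 0, -40], [0, 0, 0], 40], [[0, 0, -57], [0, 0, 0], 40], [[0, 0, -68], [0, 0, 0], 40], [[0, 0, -75], [0, 0, 0], 40], [[0, 0, -79], [0, 0, 0], 40], [[0, 0, -81], [0, 0, 0], 40], [[0, 0, -81.5], [0, 0, 0], 40], [[0, 0, -81.5], [0, 0, 0], 40], [[0, 0, -81.5], [0, 0, 0], 40]])

```text
clock: 22.9
position: [0.4996, 0.2737, 0.0191]
orientation: [-180.0, -0.0, -10.4]
ft_force: [-0.3, 0.8, -1.0]
gripper_width: 0.0596
```

apply_moves(steps=[[[0, 0, 0], [0, 0, 0], 80], [[0, 0, 0], [0, 0, 0], 80], [[0, 0, 0], [0, 0, 0], 80], [[0, 0, 0], [0, 0, 0], 80], [[0, 0, 0], [0, 0, 0], 80], [[0, 0, 15], [0, 0, 0], 80], [[0, 0, 40], [0, 0, 0], 80], [[0, 0, 75], [0, 0, 0], 80], [[0, 0, 110], [0, 0, 0], 80], [[0, 0, 145], [0, 0, 0], 80]])

```text
clock: 23.73
position: [0.4989, 0.2734, 0.1651]
orientation: [180.0, 0.0, -10.4]
ft_force: [-0.4, -0.8, 0.2]
gripper_width: 0.08
```

apply_moves(steps=[[[0, -20, 30], [0, 0, 0], 60], [[0, -50, 50], [0, 0, 0], 60], [[0, -90, 50], [0, 0, 0], 60], [[0, -130, 50], [0, 0, 0], 60], [[0, -170, 50], [0, 0, 0], 60], [[0, -210, 50], [0, 0, 0], 60], [[0, -250, 50], [0, 0, 0], 60], [[0, -290, 50], [0, 0, 0], 60], [[0, -325, 50], [0, 0, 0], 60]])

```text
clock: 24.48
position: [0.4988, -0.0537, 0.2137]
orientation: [180.0, -0.0, -10.4]
ft_force: [1.1, -0.1, 0.3]
gripper_width: 0.0601
```

```bash
python3 - <<'E'
from h import *
o=bot.observe();print(o['position'],o['orientation'])
snap('top','top4')
a=cv2.convertScaleAbs(cv2.imread('pics/top4.png'),alpha=1.8)
cv2.imwrite('pics/c6.png',cv2.resize(a[200:265,90:160],None,fx=6,fy=6,interpolation=cv2.INTER_CUBIC))
cv2.imwrite('pics/c7.png',cv2.resize(a[175:310,340:420],None,fx=4,fy=4,interpolation=cv2.INTER_CUBIC))
E
```

```text
[ 0.4987875  -0.05371741  0.21370032] [ 1.79993819e+02 -2.72096188e-02 -1.03761838e+01]
```

View pics/c6.png

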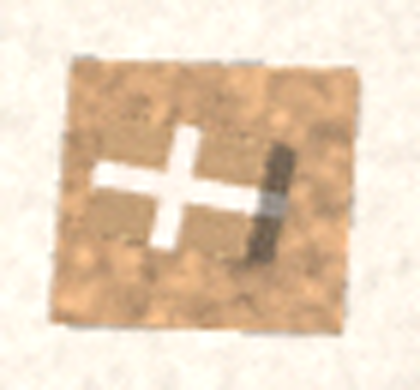

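View pics/c7.png

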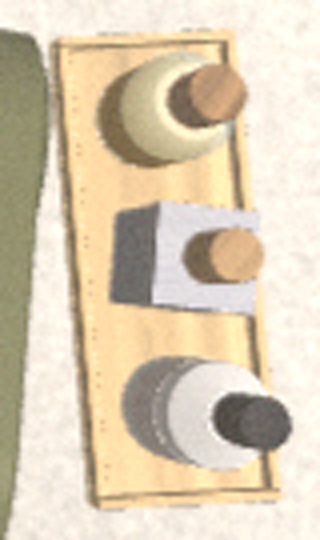

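```bash
python3 - <<'E'
from h import *
f=lambda x,y,u0,v0,s,z:np.round(1000*ray('top',u0+(x+.5)/s-.5,v0+(y+.5)/s-.5,z),1)
print('box',f(177,187,90,200,6,.044))
print('jar',f(217,94,340,175,4,.126),'tin',f(237,254,340,175,4,.13),'bottle',f(262,422,340,175,4,.146))
E
```

```text
box [500.  272.7  44. ]
jar [ 555.5 -298.6  126. ] tin [ 475.6 -302.3  130. ] bottle [ 395.6 -303.4  146. ]
```

The box is within about 1.5 mm of the pad centre, so step 2 is met. Now the jar goes back.

apply_moves(steps=[[[8, -35, 0], [0, 0, 0.1], 60], [[16, -72, 0], [0, 0, 0.1], 60], [[25, -110, 0], [0, 0, 0.1], 60], [[33, -147, 0], [0, 0, 0.1], 60], [[42, -184, 0], [0, 0, 0.1], 60], [[50, -220, 0], [0, 0, 0.1], 60], [[55, -240, 0], [0, 0, 0.1], 60], [[56.4, -247, 0], [0, 0, 0.1], 60], [[56.4, -247, 0], [0, 0, 0.1], 60], [[56.4, -247, 0], [0, 0, 0.1], 60]])

```text
clock: 25.37
position: [0.5555, -0.2976, 0.2133]
orientation: [-180.0, 0.0, -10.2]
ft_force: [-0.1, 0.4, -0.1]
gripper_width: 0.06
```

apply_moves(steps=[[[0, -1, -25], [0, 0, 0], 60], [[0, -1, -50], [0, 0, 0], 60], [[0, -1, -75], [0, 0, 0], 60], [[0, -1, -95], [0, 0, 0], 60], [[0, -1, -106], [0, 0, 0], 60], [[0, -1, -111], [0, 0, 0], 60], [[0, -1, -113], [0, 0, 0], 60], [[0, -1, -113], [0, 0, 0], 60], [[0, -1, -113], [0, 0, 0], 60]])

```text
clock: 26.12
position: [0.5561, -0.2995, 0.1018]
orientation: [180.0, -0.1, -10.2]
ft_force: [0.3, 0.4, 0.5]
gripper_width: 0.0598
```

apply_moves(steps=[[[0, 0, 0], [0, 0, 0], 0], [[0, 0, 0], [0, 0, 0], 0], [[0, 0, 0], [0, 0, 0], 0], [[0, 0, 0], [0, 0, 0], 0], [[0, 0, 0], [0, 0, 0], 0], [[0, 0, 0], [0, 0, 0], 0], [[0, 0, 0], [0, 0, 0], 0], [[0, 0, 0], [0, 0, 0], 0]])

```text
clock: 26.78
position: [0.5557, -0.2995, 0.1006]
orientation: [180.0, -0.0, -10.3]
ft_force: [-0.9, -0.2, 0.1]
gripper_width: 0.0296
```

apply_moves(steps=[[[0, 0, 10], [0, 0, 0], 0], [[0, 0, 30], [0, 0, 0], 0], [[0, 0, 55], [0, 0, 0], 0], [[0, 0, 80], [0, 0, 0], 0], [[2, 15, 85], [0, 0, 0], 0], [[5, 45, 85], [0, 0, 0], 0], [[9, 80, 85], [0, 0, 0], 0], [[13, 115, 85], [0, 0, 0], 0], [[17, 150, 85], [0, 0, 0], 0], [[21, 185, 85], [0, 0, 0], 0]])

```text
clock: 27.62
position: [0.5761, -0.1119, 0.1849]
orientation: [-180.0, 0.1, -10.2]
ft_force: [0.1, -0.0, -2.6]
gripper_width: 0.0296
```

apply_moves(steps=[[[4, 35, 0], [0, 0, 0], 0], [[8, 70, 0], [0, 0, 0], 0], [[12, 105, 0], [0, 0, 0], 0], [[16, 135, 0], [0, 0, 0], 0], [[18, 153, 0], [0, 0, 0], 0], [[19.4, 160, 0], [0, 0, 0], 0], [[19.4, 160.5, 0], [0, 0, 0], 0], [[19.4, 160.5, 0], [0, 0, 0], 0], [[19.4, 160.5, 0], [0, 0, 0], 0]])

```text
clock: 28.37
position: [0.5958, 0.0451, 0.1853]
orientation: [180.0, 0.0, -10.3]
ft_force: [0.1, -1.4, -2.1]
gripper_width: 0.0297
```

apply_moves(steps=[[[0, 0, -20], [0, 0, 0], 0], [[0, 0, -40], [0, 0, 0], 0], [[0, 0, -60], [0, 0, 0], 0], [[0, 0, -72], [0, 0, 0], 0], [[0, 0, -79], [0, 0, 0], 0], [[0, 0, -82], [0, 0, 0], 0], [[0, 0, -84], [0, 0, 0], 0], [[0, 0, -85], [0, 0, 0], 0], [[0, 0, -85], [0, 0, 0], 0], [[0, 0, -85], [0, 0, 0], 0]])

```text
clock: 29.2
position: [0.5963, 0.0461, 0.1012]
orientation: [-180.0, -0.1, -10.2]
ft_force: [-0.1, 0.5, -1.5]
gripper_width: 0.0296
```

apply_moves(steps=[[[0, 0, 0], [0, 0, 0], 60], [[0, 0, 0], [0, 0, 0], 60], [[0, 0, 0], [0, 0, 0], 60], [[0, 0, 0], [0, 0, 0], 60], [[0, 0, 0], [0, 0, 0], 60], [[0, 0, 20], [0, 0, 0], 60], [[0, 0, 45], [0, 0, 0], 60], [[0, 0, 75], [0, 0, 0], 60], [[0, 0, 105], [0, 0, 0], 60], [[0, 0, 105], [0, 0, 0], 60]])

```text
clock: 30.03
position: [0.5979, 0.0461, 0.2119]
orientation: [-179.9, -0.5, -10.2]
ft_force: [1.5, -1.0, 0.6]
gripper_width: 0.0597
```

apply_moves(steps=[[[-12, -35, 0], [0, 0, 0], 60], [[-25, -72, 0], [0, 0, 0], 60], [[-38, -110, 0], [0, 0, 0], 60], [[-51, -147, 0], [0, 0, 0], 60], [[-64, -184, 0], [0, 0, 0], 60], [[-77, -221, 0], [0, 0, 0], 60], [[-90, -258, 0], [0, 0, 0], 60], [[-103, -295, 0], [0, 0, 0], 60], [[-115, -330, 0], [0, 0, 0], 60], [[-120.7, -348, 0], [0, 0, 0], 60]])

```text
clock: 30.87
position: [0.4736, -0.3052, 0.2052]
orientation: [180.0, 0.0, -10.4]
ft_force: [-0.5, -0.4, 0.0]
gripper_width: 0.06
```

apply_moves(steps=[[[0, 0, 0], [0, 0, 0], 60], [[0, 0, 0], [0, 0, 0], 60], [[0, 0, -20], [0, 0, 0], 60], [[0, 0, -40], [0, 0, 0], 60], [[0, 0, -50], [0, 0, 0], 60], [[0, 0, -50], [0, 0, 0], 60], [[0, 0, -50], [0, 0, 0], 60]])

```text
clock: 31.45
position: [0.4757, -0.3013, 0.1557]
orientation: [-180.0, 0.0, -10.2]
ft_force: [-0.1, 0.3, -0.3]
gripper_width: 0.06
```

apply_moves(steps=[[[0, -0.7, -20], [0, 0, 0], 60], [[0, -0.7, -35], [0, 0, 0], 60], [[0, -0.7, -46], [0, 0, 0], 60], [[0, -0.7, -52], [0, 0, 0], 60], [[0, -0.7, -54], [0, 0, 0], 60], [[0, -0.7, -54], [0, 0, 0], 60], [[0, -0.7, -54], [0, 0, 0], 60]])

```text
clock: 32.03
position: [0.4757, -0.3029, 0.1024]
orientation: [180.0, -0.1, -10.3]
ft_force: [0.2, -0.7, 0.1]
gripper_width: 0.0599
```

apply_moves(steps=[[[0, 0, 0], [0, 0, 0], 0], [[0, 0, 0], [0, 0, 0], 0], [[0, 0, 0], [0, 0, 0], 0], [[0, 0, 0], [0, 0, 0], 0], [[0, 0, 0], [0, 0, 0], 0], [[0, 0, 0], [0, 0, 0], 0], [[0, 0, 0], [0, 0, 0], 0], [[0, 0, 0], [0, 0, 0], 0]])

```text
clock: 32.7
position: [0.4754, -0.3027, 0.1015]
orientation: [180.0, -0.0, -10.3]
ft_force: [-0.2, 0.9, 0.5]
gripper_width: 0.0275
```

apply_moves(steps=[[[0, 0, 10], [0, 0, 0], 0], [[0, 0, 30], [0, 0, 0], 0], [[0, 0, 55], [0, 0, 0], 0], [[0, 0, 80], [0, 0, 0], 0], [[7, 15, 85], [0, 0, 0], 0], [[20, 45, 85], [0, 0, 0], 0], [[35, 78, 85], [0, 0, 0], 0], [[50, 111, 85], [0, 0, 0], 0], [[65, 144, 85], [0, 0, 0], 0], [[80, 177, 85], [0, 0, 0], 0]])

```text
clock: 33.53
position: [0.5556, -0.124, 0.187]
orientation: [180.0, -0.0, -10.3]
ft_force: [0.2, 0.0, -1.7]
gripper_width: 0.0276
```

apply_moves(steps=[[[10, 23, 0], [0, 0, 0], 0], [[15, 33, 0], [0, 0, 0], 0], [[15.3, 35.5, 0], [0, 0, 0], 0], [[15.3, 35.5, 0], [0, 0, 0], 0], [[15.3, 35.5, 0], [0, 0, 0], 0], [[15.3, 35.5, 0], [0, 0, 0], 0]])

```text
clock: 34.03
position: [0.5702, -0.0915, 0.1866]
orientation: [180.0, 0.0, -10.3]
ft_force: [-0.7, -0.9, -2.4]
gripper_width: 0.0273
```

apply_moves(steps=[[[0, 0.5, -20], [0, 0, 0], 0], [[0, 0.5, -40], [0, 0, 0], 0], [[0, 0.5, -60], [0, 0, 0], 0], [[0, 0.5, -72], [0, 0, 0], 0], [[0, 0.5, -79], [0, 0, 0], 0], [[0, 0.5, -82], [0, 0, 0], 0], [[0, 0.5, -84], [0, 0, 0], 0], [[0, 0.5, -85], [0, 0, 0], 0], [[0, 0.5, -85], [0, 0, 0], 0], [[0, 0.5, -85], [0, 0, 0], 0]])

```text
clock: 34.87
position: [0.5709, -0.0897, 0.1022]
orientation: [180.0, -0.1, -10.2]
ft_force: [-0.7, 0.3, -2.6]
gripper_width: 0.0278
```

apply_moves(steps=[[[0, 0, 0], [0, 0, 0], 60], [[0, 0, 0], [0, 0, 0], 60], [[0, 0, 0], [0, 0, 0], 60], [[0, 0, 0], [0, 0, 0], 60], [[0, 0, 0], [0, 0, 0], 60], [[0, 0, 20], [0, 0, 0], 60], [[0, 0, 45], [0, 0, 0], 60], [[0, 0, 75], [0, 0, 0], 60], [[0, 0, 115], [0, 0, 0], 60], [[0, 0, 115], [0, 0, 0], 60]])

```text
clock: 35.7
position: [0.5727, -0.0901, 0.2242]
orientation: [180.0, -0.6, -10.2]
ft_force: [0.1, 0.3, 0.8]
gripper_width: 0.06
```

apply_moves(steps=[[[-25, -31, 0], [0, 0, 0], 60], [[-50, -62, 0], [0, 0, 0], 60], [[-75, -92, 0], [0, 0, 0], 60], [[-100, -123, 0], [0, 0, 0], 60], [[-125, -154, 0], [0, 0, 0], 60], [[-150, -184, 0], [0, 0, 0], 60], [[-168, -206, 0], [0, 0, 0], 60], [[-175, -214.7, 0], [0, 0, 0], 60], [[-175, -214.7, 0], [0, 0, 0], 60], [[-175, -214.7, 0], [0, 0, 0], 60]])

```text
clock: 36.53
position: [0.396, -0.3041, 0.2165]
orientation: [-180.0, -0.0, -10.3]
ft_force: [0.4, 0.3, -0.1]
gripper_width: 0.0597
```

apply_moves(steps=[[[0, 0, -20], [0, 0, 0], 60], [[0, 0, -45], [0, 0, 0], 60], [[0, 0, -65], [0, 0, 0], 60], [[0, 0, -80], [0, 0, 0], 60], [[0, 0, -90], [0, 0, 0], 60], [[0, 0, -95], [0, 0, 0], 60], [[0, 0, -97], [0, 0, 0], 60], [[0, 0, -97], [0, 0, 0], 60], [[0, 0, -97], [0, 0, 0], 60]])

```text
clock: 37.28
position: [0.3961, -0.3044, 0.1202]
orientation: [180.0, -0.1, -10.2]
ft_force: [-0.5, 0.7, 0.3]
gripper_width: 0.06
```

apply_moves(steps=[[[0, 0, 0], [0, 0, 0], 0], [[0, 0, 0], [0, 0, 0], 0], [[0, 0, 0], [0, 0, 0], 0], [[0, 0, 0], [0, 0, 0], 0], [[0, 0, 0], [0, 0, 0], 0], [[0, 0, 0], [0, 0, 0], 0], [[0, 0, 0], [0, 0, 0], 0], [[0, 0, 0], [0, 0, 0], 0]])

```text
clock: 37.95
position: [0.3956, -0.3044, 0.1195]
orientation: [180.0, -0.0, -10.3]
ft_force: [0.0, -0.8, 1.7]
gripper_width: 0.0255
```

apply_moves(steps=[[[0, 0, 10], [0, 0, 0], 0], [[0, 0, 30], [0, 0, 0], 0], [[0, 0, 55], [0, 0, 0], 0], [[0, 0, 80], [0, 0, 0], 0], [[8, 20, 85], [0, 0, 0], 0], [[18, 50, 85], [0, 0, 0], 0], [[30, 82, 85], [0, 0, 0], 0], [[42, 114, 85], [0, 0, 0], 0], [[54, 146, 85], [0, 0, 0], 0], [[68, 178, 85], [0, 0, 0], 0]])

```text
clock: 38.78
position: [0.4637, -0.1248, 0.2052]
orientation: [180.0, -0.0, -10.3]
ft_force: [-0.2, 0.0, -1.2]
gripper_width: 0.0255
```

apply_moves(steps=[[[12, 30, 0], [0, 0, 0], 0], [[26, 60, 0], [0, 0, 0], 0], [[42, 88, 0], [0, 0, 0], 0], [[54, 106, 0], [0, 0, 0], 0], [[60, 114, 0], [0, 0, 0], 0], [[60.6, 115, 0], [0, 0, 0], 0], [[60.6, 115, 0], [0, 0, 0], 0], [[60.6, 115, 0], [0, 0, 0], 0], [[60.6, 115, 0], [0, 0, 0], 0]])

```text
clock: 39.53
position: [0.5238, -0.0124, 0.2046]
orientation: [180.0, 0.0, -10.3]
ft_force: [-0.3, 0.2, -1.3]
gripper_width: 0.0254
```

apply_moves(steps=[[[0, 0.3, -20], [0, 0, 0], 0], [[0, 0.3, -40], [0, 0, 0], 0], [[0, 0.3, -60], [0, 0, 0], 0], [[0, 0.3, -72], [0, 0, 0], 0], [[0, 0.3, -79], [0, 0, 0], 0], [[0, 0.3, -82], [0, 0, 0], 0], [[0, 0.3, -84], [0, 0, 0], 0], [[0, 0.3, -85], [0, 0, 0], 0], [[0, 0.3, -85], [0, 0, 0], 0], [[0, 0.3, -85], [0, 0, 0], 0]])

```text
clock: 40.37
position: [0.5245, -0.0111, 0.1201]
orientation: [-180.0, -0.1, -10.3]
ft_force: [0.3, 0.3, -2.0]
gripper_width: 0.0253
```

apply_moves(steps=[[[0, 0, 0], [0, 0, 0], 60], [[0, 0, 0], [0, 0, 0], 60], [[0, 0, 0], [0, 0, 0], 60], [[0, 0, 0], [0, 0, 0], 60], [[0, 0, 0], [0, 0, 0], 60], [[0, 0, 20], [0, 0, 0], 60], [[0, 0, 45], [0, 0, 0], 60], [[0, 0, 75], [0, 0, 0], 60], [[0, 0, 115], [0, 0, 0], 60], [[0, 0, 115], [0, 0, 0], 60]])

```text
clock: 41.2
position: [0.5263, -0.0112, 0.2417]
orientation: [-179.9, -0.6, -10.2]
ft_force: [0.3, 0.2, 1.6]
gripper_width: 0.0596
```

apply_moves(steps=[[[-15, -35, 0], [0, 0, 0], 60], [[-30, -70, 0], [0, 0, 0], 60], [[-45, -105, 0], [0, 0, 0], 60], [[-60, -140, 0], [0, 0, 0], 60], [[-75, -175, 0], [0, 0, 0], 60], [[-90, -210, 0], [0, 0, 0], 60], [[-105, -245, 0], [0, 0, 0], 60], [[-115, -270, 0], [0, 0, 0], 60], [[-115, -270, 0], [0, 0, 0], 60], [[-115, -270, 0], [0, 0, 0], 60]])

```text
clock: 42.03
position: [0.4087, -0.2819, 0.2343]
orientation: [-180.0, 0.0, -10.4]
ft_force: [0.1, 0.6, -0.5]
gripper_width: 0.06
```

```bash
python3 - <<'E'
from h import *
snap('top','top5')
a=cv2.convertScaleAbs(cv2.imread('pics/top5.png'),alpha=1.8)
cv2.imwrite('pics/c8.png',cv2.resize(a[160:255,190:315],None,fx=6,fy=6,interpolation=cv2.INTER_CUBIC))
E
```

```text
(no output)
```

View pics/c8.png

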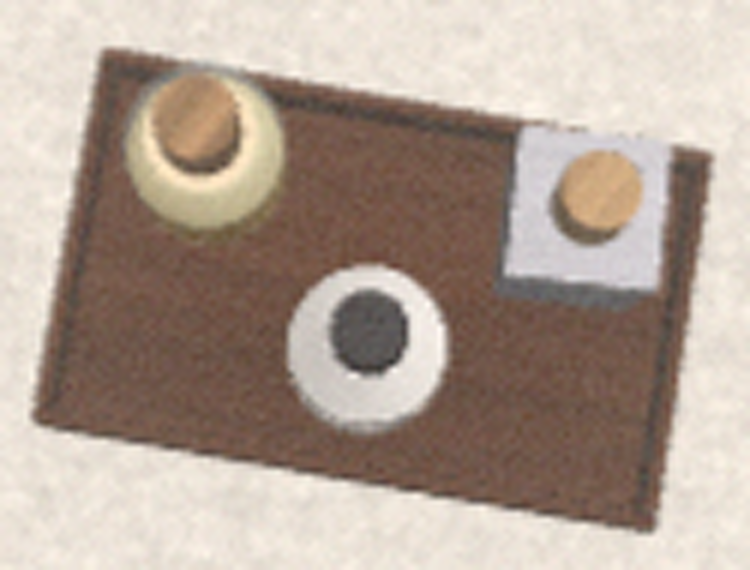

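View pics/top5.png

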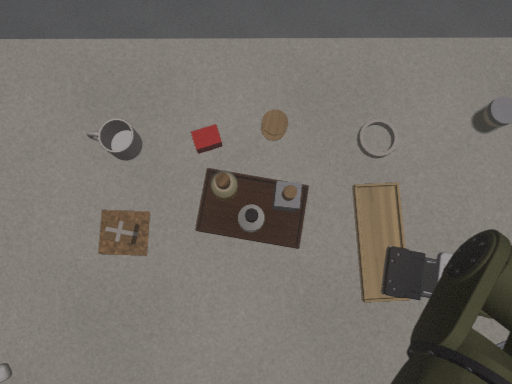

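In the crop the jar (196,122), bottle (369,330) and tin (600,192) all sit within about 2 enlarged pixels (under 1 mm) of where they started. The box is on the pad, and the mug, tape and spool look unmoved. The arm is clear, so I'm handing in.

```bash
python3 -c "
from plant import bot
print(bot.close_job(), bot.observe()['clock'])"
```

```text
the job is handed in; nothing more can be done
the job is handed in; nothing more can be done
```

I moved the bottle, tin and jar into the tray, set the gift box on the cork pad, and put all three containers back in the caddy. I handed the job in at about 42 s on the robot's clock. `close_job` reports no verdict, so I have only my own checks to go on:

- **Gift box:** the top camera put its centre about 1.5 mm from the pad's centre. It stands upright and released.
- **Containers:** the jar, bottle and tin show within about 1 mm of their starting places in the top view, upright and released.
- **Mug, tape roll, spool and red look-alike:** they look unmoved in the before and after pictures. I compared these by eye and did not measure them.
- **Arm:** it is clear of everything, with the tool 0.23 m above the table over the empty tray.

No check failed. The largest disagreement between cameras was about 1 mm.

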